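# Turn the six-sided soldering jig to the tagged face and put it home

## Robot

A 7-joint arm with a two-finger parallel gripper is mounted at the origin on a cart in front of the work surface, level with it; the furniture and walls round the work are solid. World frame = base frame: x ahead of the robot, y to its left, z up, the work surface at z = 0. Lengths are in m, angles in degrees, forces in N, time in s.
With the tool pointing down it reaches from about 0.375 to 0.925 m from the base axis. Payload 3.1 kg.
Tool frame: the origin (TCP) lies at the very end of the fingers, on their centre line; the grasp point (between the pads) lies tcp_to_grasp behind it (tcp_to_grasp is the distance from the TCP to the grasp point, in m); z points along the fingers, y is the line along which they close (so a half turn about z gives the same grasp; the last joint's range is limited). The gripper opens to 85 mm and grips with 20 to 120 N. Pads are 22 mm wide; open, the fingers measure 114 mm over their backs; the gripper's body (76 mm by 85 mm) begins 54 mm behind the grasp point. The pads swing forward as they close: fully open they stand 13 mm farther back than shut.
Start: joints at [-68.973, 21.939, 2.515, 91.553, -1.026, 66.532, -2.859], TCP at [0.291, 0.581, 0.197] pointing down, gripper open.
Joint ranges: [-149.38, 149.38], [-23.57, 123.04], [-84.95, 90], [0, 143.3], [-89.99, 269.99], [3.08, 112.72], [-163.45, 163.45]. Speed limits (degrees/s): [159.86, 159.86, 180, 180, 180, 180, 180].

## Interface

Orientations are given as a 3x3 rotation matrix whose columns are the frame's x, y, z axes.
In Python, from rig import observe, get_image, calibration, hand_in, tcp_to_grasp gives the robot as it stands.
- The arm moves only by the shell command python3 -m creep 'ROWS' [FORCE]. ROWS is text: rows parted by semicolons, each of 7 numbers parted by spaces: the finger opening in cm, from 0 to 8.54, then the shift along the tool's x, y, z in cm, then the turn, a rotation vector about the tool's x, y, z in degrees. A call has 1 to 8 rows; each row is the pose to reach, as a shift and turn from the pose commanded when the call began, along the tool's axes at that moment; what a row does not reach only later rows make up. A row lasts 1/12 s, in which the tool goes at most 41.7 mm and 7.16 degrees, less where a joint would pass 70% of its speed; a pose out of reach is approached as far as the arm can. A call with a gripper value outside its range is refused whole. The fingers move at their own pace and stop on an object; FORCE is the grip in N (left out, the last holds). Time passes only in rows, so rows that repeat a pose let the fingers close. It gives the time, the measured TCP pose, the force, the opening and the grip force at its end, in the units of the state.
- observe(): the state, without advancing time (a new reading comes with each control period).
- get_image(name): name is "scene" or "side" or "wrist"; returns (picture, depth): 400x640x3 uint8, blue, green, red; 400x640 float32, m along the optical axis (not along the pixel's ray), 0 where there is no reading.
- calibration(name): a dict with "fx", "fy", "cx", "cy" (pixels), "extrinsics" (4x4, takes a point from camera to world coordinates). Camera axes: x right, y down, z forward; pixel columns grow to the right and rows downward; lengths in m; the calibration is good to about 2 mm. A picture is of the moment at which its call begins: read the wrist's pose just before it. calibration takes no time and is no camera call; for the wrist camera it gives the pose at the moment of the call.
- hand_in(): hands the job in; it is judged then, once.
The state is a dict: "time": time; "joint_pos": joint angles; "dq": joint speeds; "tau": joint torques, N m; "position": TCP position; "tool_rot": TCP orientation; "ft_force": force on the tool from outside, world axes, zero at the start; "wrist_torque": the same for the moment, N m; "grip_width": finger opening in m; "grip_force": force on a finger pad.
Only numpy, scipy, OpenCV 4.12 (cv2) and the standard library are available. Lean on these libraries where they do the work, as an engineer would, in place of code of your own. Each camera call takes 0.05 s, during which the arm holds its last target. There are 200 camera calls.

## Task

The six-sided soldering jig bar lies with a plain face up; roll it over, face by face, until the face with the same colour as the round tag on the jig rest's white pad is on top. Then bring it home in the L-shaped jig rest: flat on the desk, its long edge touching the fence and its far end touching the end stop. Do not drop the bar, do not disturb the solder spool, the tape roll or the side cutters, and let go at the end.

Things in the scene. Friction and masses are not known exactly. Their poses are not given: they have to be found in the camera images.
- jig_bar: Loose aluminium hexagonal bar, about 0.4 kg, 120 mm long, 50 over the flats, 57.7 over the edges. Origin at its centre, x along it. Starts flat on the desk (origin 25 mm up), a plain face (body +z) up, x away from the robot within 0.35 rad. Its side flats lean 30 deg from vertical: a tool leaning 30 deg sideways grips a pair squarely. A push at a mid-height edge may tip it.
- orange_face (a point): Centre of the bar's orange face, 25 mm from the axis, outward normal along bar (0, 0.866, -0.5): the lower left flank at the start, so two 60 degree rolls toward the robot's right bring it up (centre then 50 mm above the desk). Orange dots on the bar's ends lie beside it.
- blue_face (a point): Centre of the bar's blue face, 25 mm from the axis, outward normal along bar (0, -0.866, -0.5): the lower right flank at the start, so two 60 degree rolls toward the robot's left bring it up. Blue dots on the bar's ends lie beside it.
- jig_rest: Fixed L-shaped dark steel rest, no floor. Origin: on the desk under the centre of a bar that is home, bar along x. x points away from the robot within 0.25 rad. Fence on the left: inner face y = +28.9 mm, 135 long, 10 thick, 30 high; 4 mm flange with two 8 mm high screws behind it to y = +65. End stop at the far end: inner face x = +60, 10 thick, 30 high, y = -23 to +39.
- tag_seat (a point): Centre of the top of the white square pad (44 mm, 4 mm high) at the fence's near end, part of the rest. The tag lying here names the face wanted.
- orange_tag: Flat round orange tag, 32 mm across, 5 mm high, fixed; origin at the centre of its underside. It lies either on the rest's pad or on the spare dish.
- blue_tag: Flat round blue tag, same size, fixed; lies on the other of the two places.
- tag_dish: Spare white square pad (44 mm, 4 mm high), fixed, away from the rest; the tag lying here is not wanted now.
- spool: Solder spool, blue flanges, about 64x84x34 mm, loose bystander; origin at the centre of its underside.
- tape: Small amber tape roll, 55 mm across, 12 mm high, loose bystander; origin at the centre of its underside.
- cutters: Red-handled side cutters lying flat, 133 mm long, 55 mm wide, 12 mm high, loose bystander; origin at the centre of its underside.
Things that resemble listed ones, but are neither listed nor needed, are in the scene too. Of the things shaped like the jig_bar, the aluminium one is meant. Of the things that look like the orange_tag, take the one that is farthest to the robot's left at the start.

How it is judged (in metres and radians):
At the end, for the whole second after the job is handed in: The face in the colour of the tag on the rest's pad is on top with the bar flat on the desk (face centre 46.5 to 53.5 mm high), the bar's centre is no more than 6 mm short of home from fence and from end stop, its long axis within 0.07 rad (4 degrees) of the fence, at rest and released (((horizontal distance between orange_tag and tag_seat below 0.03 m and height (world z) of orange_face between 0.0465 and 0.0535 m) or (horizontal distance between blue_tag and tag_seat below 0.03 m and height (world z) of blue_face between 0.0465 and 0.0535 m)) and x of jig_bar in the frame of jig_rest between -0.006 and 0.004 m and y of jig_bar in the frame of jig_rest between -0.006 and 0.004 m and angle between the x axis of jig_bar and the x axis of jig_rest, either way round below 0.07 rad and linear speed of jig_bar below 0.02 m/s and contact force between jig_bar and the fingers below 0.1 N); the robot touches nothing.
It fails at once if a bystander (spool, tape roll, side cutters) is moved more than 15 mm (distance of any of spool, tape, cutters from where it was at the start of the episode above 0.015 m).
It fails at once if the bar is dropped (faster than 0.8 m/s) (linear speed of jig_bar above 0.8 m/s).
It also fails if it takes over 69 s, if anything falls off the work surface, if the arm or the gripper's body presses on something with over 40 N, if the wrist force passes 120 N, or if a joint passes its speed limit or range.

## Working session

There is one attempt and no reset: what is moved stays moved. The work goes in short steps, Python scripts to look and compute and a shell command to move; the robot and the scene stay as the last step left them, time stands still between calls to the robot, and variables do not carry over. Pictures are saved under pics/ and viewed, at most 10 in all, crops included, and the job is handed in when it is done.

```bash
ls; mkdir -p pics; cat > h.py <<'E'
import numpy as np, cv2
from rig import observe, get_image, calibration, hand_in, tcp_to_grasp
def ray(cal,u,v,z):
    E=np.array(cal["extrinsics"]);d=E[:3,:3]@np.array([(u-cal["cx"])/cal["fx"],(v-cal["cy"])/cal["fy"],1]);o=E[:3,3]
    return o+d*(z-o[2])/d[2]
def proj(cal,p):
    E=np.linalg.inv(np.array(cal["extrinsics"]));q=E[:3,:3]@np.array(p)+E[:3,3]
    return cal["fx"]*q[0]/q[2]+cal["cx"],cal["fy"]*q[1]/q[2]+cal["cy"]
def cloud(cal,dep):
    v,u=np.mgrid[0:400,0:640];P=np.stack([(u-cal["cx"])/cal["fx"]*dep,(v-cal["cy"])/cal["fy"]*dep,dep],-1)
    E=np.array(cal["extrinsics"]);return P@E[:3,:3].T+E[:3,3]
E
python3 - <<'E'
from h import *
print(observe(),tcp_to_grasp)
ims=[]
for n in("scene","side"):
    im,d=get_image(n);c=calibration(n);print(n,c);np.savez(f"pics/{n}0.npz",im=im,d=d);cv2.imwrite(f"pics/{n}0.png",im)
E
```

```text
pics
{'time': 0.0, 'joint_pos': array([-68.97233602,  21.99208067,   2.51062522,  91.65067566,
        -1.02405713,  66.53153778,  -2.85951914]), 'dq': array([ 0.08135188,  0.01293782, -0.02045473, -0.02867646, -0.03170544,
       -0.03550472,  0.09053772]), 'tau': array([-2.97271372e-04, -4.33466220e+01,  1.02465514e+00, -2.49507505e+01,
        1.07239178e-02,  1.13982594e-02,  1.25888957e-05]), 'position': array([0.29089997, 0.58010064, 0.1956727 ]), 'tool_rot': array([[-8.93953508e-01,  4.48158500e-01, -1.04134111e-03],
       [ 4.48159681e-01,  8.93950201e-01, -2.43678690e-03],
       [-1.61159665e-04, -2.64506130e-03, -9.99996489e-01]]), 'ft_force': array([2.30408971, 0.83202276, 0.06047079]), 'wrist_torque': array([-0.03073319,  0.00023561,  0.02939375]), 'grip_force': 0.0, 'grip_width': 0.08513263925057499} 0.0187
scene {'fx': 470.23390154494274, 'fy': 470.23390154494274, 'cx': 316.6499290308584, 'cy': 203.56226311749373, 'extrinsics': array([[ 0.28517516, -0.79808981,  0.53078036, -0.0386747 ],
       [-0.95847314, -0.2362478 ,  0.15973796, -0.20605084],
       [-0.00208955, -0.55429201, -0.83231965,  0.95910713],
       [ 0.        ,  0.        ,  0.        ,  1.        ]])}
side {'fx': 410.24316054423963, 'fy': 410.24316054423963, 'cx': 315.5788172600943, 'cy': 199.87877140413678, 'extrinsics': array([[-0.8557159 , -0.17342222,  0.48751926,  0.01984075],
       [-0.51687804,  0.33060748, -0.78964282,  0.83581179],
       [-0.0242359 , -0.92769792, -0.37254422,  0.46696379],
       [ 0.        ,  0.        ,  0.        ,  1.        ]])}
```

View pics/scene0.png

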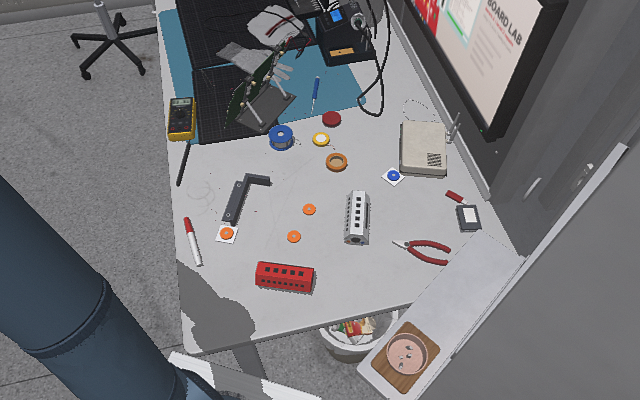

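View pics/side0.png

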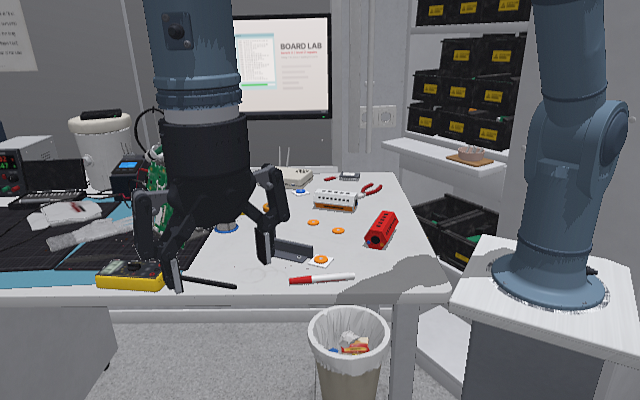

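The scene shows the aluminium bar at (357,217). The only thing shaped like it is the red bar at (285,277), which is a decoy. The orange discs are at (227,234) on the rest's pad, (294,237) and (309,210). The leftmost is the one on the pad, and the blue tag is on the dish at (393,176). So orange is wanted: two rolls to the right. Next I measure, with one close crop to check the choice.

```bash
python3 - <<'E'
from h import *
z=np.load("pics/scene0.npz");im,d=z["im"],z["d"];c=calibration("scene")
P=cloud(c,d)
def box(u0,u1,v0,v1):
    m=np.zeros((400,640),bool);m[v0:v1,u0:u1]=1;return m
desk=P[box(320,340,230,260)];print("desk z",np.median(desk[:,2]))
# bar top
m=box(330,385,180,255)&(abs(P[...,2]-.05)<.006)
q=P[m];print("bar top n",m.sum(),np.median(q[:,2]))
r=cv2.minAreaRect((q[:,:2]*1000).astype(np.float32));print("bar top rect mm",r)
# rest: dark pixels z>0.02
g=im.max(-1)
m=box(215,280,165,230)&(P[...,2]>.022)&(P[...,2]<.04)&(g<110)
q=P[m];print("rest n",m.sum(),np.median(q[:,2]))
pix=np.argwhere(m)
# fence part vs stop : cast to z=.03
X=np.array([ray(c,u,v,.03)[:2] for v,u in pix])*1000
print("minRect",cv2.minAreaRect(X.astype(np.float32)))
hull=cv2.convexHull(X.astype(np.float32))[:,0];print(cv2.approxPolyDP(hull,5,True)[:,0].round(0).tolist())
for n,(u,v) in dict(tag=(227,234),blue=(393,176),spool=(281,137),tape=(336,161),cut=(425,251),d1=(294,237),d2=(309,210),red=(285,277)).items():print(n,ray(c,u,v,.01)[:2].round(3))
a=cv2.resize(im[160:260,200:300],None,fx=4,fy=4,interpolation=2);b=cv2.resize(im[160:260,310:410],None,fx=4,fy=4,interpolation=2)
cv2.imwrite("pics/crop.png",np.hstack([a,b]))
E
```

```text
desk z 0.0003481181921365928
bar top n 701 0.04978413391250136
bar top rect mm ((545.1868286132812, -127.93871307373047), (121.47185516357422, 38.27717208862305), 10.708627700805664)
rest n 339 0.02968901123551204
minRect ((523.8377075195312, 132.46115112304688), (144.69679260253906, 61.835906982421875), 3.347583055496216)
[[597.0, 113.0], [591.0, 166.0], [450.0, 151.0], [452.0, 144.0], [590.0, 105.0]]
tag [0.426 0.152]
blue [ 0.701 -0.185]
spool [0.745 0.129]
tape [ 0.707 -0.034]
cut [ 0.512 -0.297]
d1 [ 0.463 -0.   ]
d2 [ 0.544 -0.012]
red [ 0.361 -0.013]
```

View pics/crop.png

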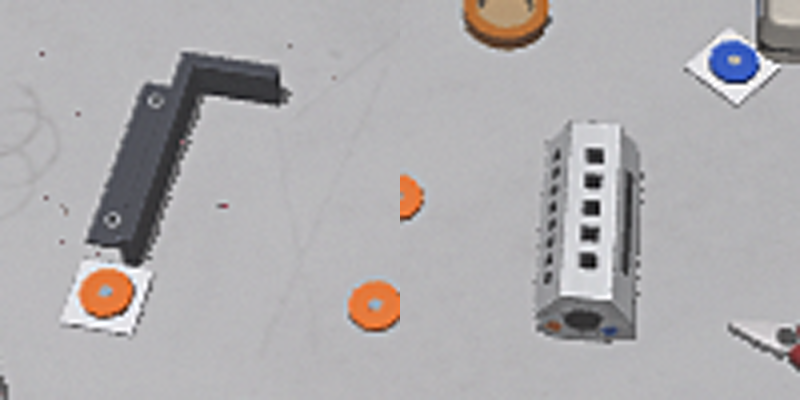

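The crop confirms it: an orange tag on the rest's pad, and the aluminium bar with plain top and an orange dot at the lower left of its near end. Next I fit both poses more precisely.

```bash
cat > fit.py <<'E'
from h import *
def rest(im,P):
    m=np.zeros((400,640),bool);m[165:232,212:282]=1
    m&=(im.max(-1)<110)&(P[...,2]>.006)&(P[...,2]<.024)
    q=P[m][:,:2]*1000
    th=np.radians(6.)
    for _ in range(6):
        e=np.array([np.cos(th),np.sin(th)]);n=np.array([-e[1],e[0]])
        s=q@e;t=q@n;
        if _==0: t0=np.median(t[s<np.percentile(s,60)])
        f=(abs(t-t0)<4)&(s<np.percentile(s,97)-15)
        vx,vy,x,y=cv2.fitLine(q[f].astype(np.float32),cv2.DIST_HUBER,0,.01,.01).ravel()
        th=np.arctan2(vy*np.sign(vx),abs(vx));t0=np.array([x,y])@np.array([-np.sin(th),np.cos(th)])
    e=np.array([np.cos(th),np.sin(th)]);n=np.array([-e[1],e[0]]);s=q@e;t=q@n
    g=(t<t0-12)&(t>t0-48);s0=np.median(s[g])
    return th,(s0-60)*e+(t0-28.9)*n,f.sum(),g.sum(),s[g].std()
if __name__=="__main__":
    z=np.load("pics/scene0.npz");im,d=z["im"],z["d"];c=calibration("scene");P=cloud(c,d)
    th,o,*k=rest(im,P);print("rest deg",np.degrees(th),o,k)
    m=np.zeros((400,640),bool);m[180:255,330:385]=1
    q=P[m&(abs(P[...,2]-.05)<.002)][:,:2]*1000
    print("bar",cv2.minAreaRect(q.astype(np.float32)))
E
python3 fit.py
```

```text
rest deg 5.503704 [527.0851901  124.31596249] [np.int64(108), np.int64(63), np.float64(1.2673759175623414)]
bar ((545.0243530273438, -127.46441650390625), (121.35265350341797, 33.01606750488281), 10.154521942138672)
```

```bash
cat > go.py <<'E'
# usage: go.py cx cy cz(mm, bar axis) yaw lean s(mm TCP beyond axis along tool)
import sys;from h import *
from scipy.spatial.transform import Rotation as R
def goal(cx,cy,cz,yaw,lean,s):
    B=R.from_euler('z',yaw,degrees=True).as_matrix();ex=B[:,0]
    L=R.from_rotvec(np.radians(lean)*ex).as_matrix()
    zt=L@[0,0,-1.];xt=-ex;return np.array([cx,cy,cz])/1000+zt*s/1000,np.stack([xt,np.cross(zt,xt),zt],1)
if __name__=="__main__":
    o=observe();R0=o["tool_rot"];p0=o["position"]
    p,T=goal(*map(float,sys.argv[1:7]))
    print("shift cm",(R0.T@(p-p0)*100).round(2),"turn",np.degrees(R.from_matrix(R0.T@T).as_rotvec()).round(1),"| t",round(o["time"],2),"tcp",(p0*1000).round(1),"goal",(p*1000).round(1),"w",round(o["grip_width"],4),"F",o["ft_force"].round(1),"q",o["joint_pos"].round(0))
E
python3 go.py 545 -127.5 25 10.4 -30 -110
```

```text
shift cm [-51.12 -47.47   7.68] turn [ 28.8  -9.7 -36.1] | t 0.1 tcp [290.9 580.2 195.8] goal [535.1 -73.4 120.3] w 0.0849 F [-0.4 -1.  -0.6] q [-69.  22.   3.  92.  -1.  67.  -3.]
```

```bash
python3 -m creep '6.2 -10 -9 -3 0 0 -7; 6.2 -51 -47 -3 29 -10 -36; 6.2 -51 -47 -3 29 -10 -36; 6.2 -51 -47 -3 29 -10 -36; 6.2 -51 -47 -3 29 -10 -36; 6.2 -51 -47 -3 29 -10 -36; 6.2 -51 -47 -3 29 -10 -36; 6.2 -51 -47 -3 29 -10 -36' 60; python3 go.py 545 -127.5 25 10.4 -30 -110
```

```text
time: 0.77
position: [0.4065, 0.2723, 0.2127]
tool_rot: [[-0.982, -0.164, 0.095], [-0.19, 0.847, -0.496], [0.001, -0.505, -0.863]]
ft_force: [0.4, 0.5, -0.2]
grip_width: 0.0624
grip_force: 0.0
shift cm [ -6.07 -26.74  26.35] turn [-0.3  0.2  0.5] | t 0.77 tcp [406.5 272.3 212.7] goal [535.1 -73.4 120.3] w 0.0624 F [ 0.4  0.5 -0.2] q [-59.  17.   5. 103.  20.  82.  41.]
```

```bash
R='6.2 -6 -26.7 26.3 0 0 0.5'; python3 -m creep '6.2 -6 -26.7 26.3 0 0 0.5;6.2 -6 -26.7 26.3 0 0 0.5;6.2 -6 -26.7 26.3 0 0 0.5;6.2 -6 -26.7 26.3 0 0 0.5;6.2 -6 -26.7 26.3 0 0 0.5;6.2 -6 -26.7 26.3 0 0 0.5;6.2 -6 -26.7 26.3 0 0 0.5;6.2 -6 -26.7 26.3 0 0 0.5' >/dev/null;  python3 go.py 545 -127.5 25 10.4 -30 -110; python3 - <<'E'
from h import *
c=calibration("wrist");im,d=get_image("wrist");cv2.imwrite("pics/w1.png",im);print(c["extrinsics"])
E
```

```text
shift cm [-0.98 -2.82  3.14] turn [-0.1  0.2 -0.7] | t 1.43 tcp [518.4 -35.5 133.2] goal [535.1 -73.4 120.3] w 0.062 F [ 0.4 -0.3  0.5] q [-38.  15.  19. 118.  30.  57.  62.]
[[-0.14542263  0.91403099  0.37868141  0.42812707]
 [ 0.85214083  0.31019057 -0.42147101  0.03839089]
 [-0.50270097  0.26139848 -0.82399185  0.2850018 ]
 [ 0.          0.          0.          1.        ]]
```

View pics/w1.png

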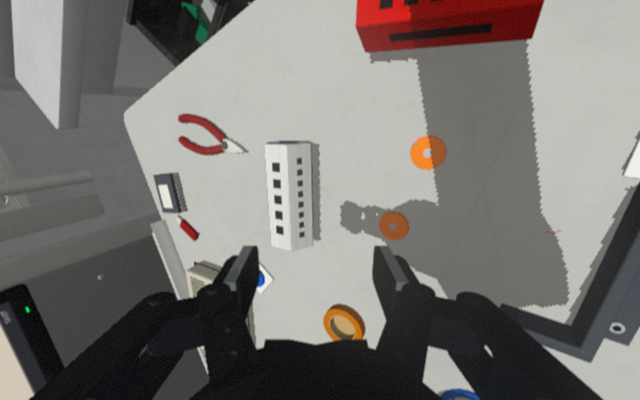

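The wrist view shows the bar at about (290,195), plain face up with its left flank visible, clear of the cutters at (210,140). I finish the approach and re-measure it in the wrist depth.

```bash
python3 -m creep '6.2 -1 -2.8 3.1 0 0 -0.7;6.2 -1 -2.8 3.1 0 0 -0.7;6.2 -1 -2.8 3.1 0 0 -0.7;6.2 -1 -2.8 3.1 0 0 -0.7' >/dev/null; cat > wb.py <<'E'
from h import *
c=calibration("wrist");im,d=get_image("wrist");P=cloud(c,d);np.savez("pics/w.npz",im=im,d=d)
import sys;x,y=float(sys.argv[1]),float(sys.argv[2])
m=(abs(P[...,2]-.05)<.002)&(abs(P[...,0]*1000-x)<85)&(abs(P[...,1]*1000-y)<45)&(d>0)
n,l,s,_=cv2.connectedComponentsWithStats(cv2.morphologyEx(m.astype(np.uint8),cv2.MORPH_CLOSE,np.ones((5,5))))
k=1+np.argmax(s[1:,4]);q=P[m&(l==k)]
print(len(q),"z",np.median(q[:,2]),cv2.minAreaRect((q[:,:2]*1000).astype(np.float32)))
m=(abs(P[...,2]-.0)<.006)&(d>0);print("desk",np.median(P[m][:,2]))
E
python3 wb.py 545 -127; python3 go.py 545 -127.5 25 10.4 -30 -110
```

```text
2999 z 0.049487538404122094 ((547.139892578125, -128.5248565673828), (119.91986083984375, 32.06260681152344), 10.711469650268555)
desk -0.0004931776144647959
shift cm [ 0.07 -0.28  0.24] turn [-0.1  0.3  0.1] | t 1.87 tcp [535.1 -69.7 121. ] goal [535.1 -73.4 120.3] w 0.0618 F [-0.3  0.1  0.4] q [-34.  17.  20. 117.  31.  54.  66.]
```

```bash
python3 go.py 546 -128 25.5 10.5 -30 -2
```

```text
shift cm [ 0.03 -0.34 11.03] turn [-0.1  0.2 -0. ] | t 1.87 tcp [535.1 -69.7 121. ] goal [ 545.8 -127.    27.2] w 0.0618 F [-0.3  0.1  0.4] q [-34.  17.  20. 117.  31.  54.  66.]
```

```bash
python3 -m creep '6.2 0 -0.3 3 0 0 0;6.2 0 -0.3 5 0 0 0;6.2 0 -0.3 5 0 0 0' >/dev/null; python3 go.py 546 -128 25.5 10.5 -30 -2; python3 -m creep '6.2 0 0 0 0 0 0'; python3 go.py 546 -128 25.5 10.5 -30 -2
```

```text
shift cm [-0.32 -0.    5.77] turn [-0.2 -0.1  0. ] | t 2.12 tcp [537.5 -99.   77.1] goal [ 545.8 -127.    27.2] w 0.0618 F [-1.  -0.5 -0.9] q [-32.  21.  21. 119.  32.  47.  66.]
time: 2.2
position: [0.5396, -0.0972, 0.079]
tool_rot: [[-0.983, -0.158, 0.093], [-0.184, 0.85, -0.494], [-0.001, -0.502, -0.865]]
ft_force: [0.0, -0.4, 0.3]
grip_width: 0.0619
grip_force: 0.0
shift cm [-0.05 -0.03  6.  ] turn [-0.2  0.1  0. ] | t 2.2 tcp [539.6 -97.2  79. ] goal [ 545.8 -127.    27.2] w 0.0619 F [ 0.  -0.4  0.3] q [-32.  21.  21. 118.  32.  47.  66.]
```

```bash
python3 -m creep '6.2 0 0 2 0 0 0;6.2 0 0 4 0 0 0;6.2 0 0 5 0 0 0;6.2 0 0 5.6 0 0 0;6.2 0 0 6 0 0 0;6.2 0 0 6 0 0 0;6.2 0 0 6 0 0 0'; python3 go.py 546 -128 25.5 10.5 -30 -2
```

```text
time: 2.78
position: [0.5467, -0.1272, 0.0281]
tool_rot: [[-0.983, -0.156, 0.096], [-0.183, 0.851, -0.493], [-0.004, -0.502, -0.865]]
ft_force: [0.0, -0.9, -0.2]
grip_width: 0.0622
grip_force: 0.0
shift cm [0.09 0.08 0.06] turn [-0.1  0.2 -0.1] | t 2.78 tcp [ 546.7 -127.2   28.1] goal [ 545.8 -127.    27.2] w 0.0622 F [ 0.  -0.9 -0.2] q [-29.  27.  22. 119.  33.  40.  65.]
```

```bash
python3 -m creep '5.5 0 0 0.3 0 0 0;5.4 0 0 0.5 0 0 0;4.6 0 0 0.5 0 0 0;4.6 0 0 0.5 0 0 0;4.6 0 0 0.5 0 0 0;4.6 0 0 0.5 0 0 0;4.6 0 0 0.5 0 0 0' 60; python3 go.py 546 -128 25.5 10.5 -30 3; python3 - <<'E'
from h import *
im,d=get_image("side");cv2.imwrite("pics/s2.png",cv2.resize(im[140:280,240:440],None,fx=3,fy=3))
E
```

```text
time: 3.37
position: [0.5466, -0.1304, 0.0234]
tool_rot: [[-0.983, -0.156, 0.095], [-0.182, 0.851, -0.493], [-0.004, -0.502, -0.865]]
ft_force: [-0.5, -0.3, 0.4]
grip_width: 0.0458
grip_force: 0.0
shift cm [ 0.02  0.11 -0.01] turn [-0.2  0.2 -0.1] | t 3.37 tcp [ 546.6 -130.4   23.4] goal [ 546.3 -129.5   22.9] w 0.0458 F [-0.5 -0.3  0.4] q [-29.  28.  22. 119.  33.  39.  65.]
```

View pics/s2.png

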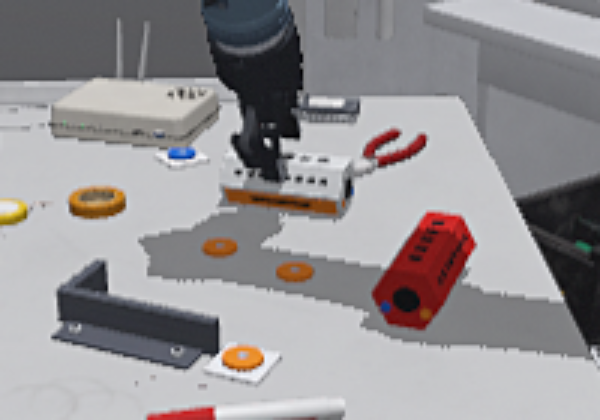

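The side crop shows the fingertips around (270,165), too shallow on the bar, and the opening went past 50 mm with no force. I measure where the tips really are in the wrist depth.

```bash
python3 - <<'E'
from h import *
o=observe();c=calibration("wrist");im,d=get_image("wrist");P=cloud(c,d)
Q=(P-o["position"])@o["tool_rot"]*1000
print(o["position"],o["grip_width"])
m=(d>0)&(abs(Q[...,0])<25)&(Q[...,2]>-60)&(Q[...,2]<30)&(im.max(-1)<70)&(abs(Q[...,1])<60)
for sg in(1,-1):
    k=m&(Q[...,1]*sg>8)
    q=Q[k];print(sg,k.sum(),"z pct",np.percentile(q[:,2],[1,50,90,95,99]).round(1),"y",np.percentile(q[:,1],[1,50,99]).round(1),"x",np.percentile(q[:,0],[1,50,99]).round(1))
B=im.min(-1)>150
k=(d>0)&(abs(P[...,2]-.05)<.004)&(abs(Q[...,0])<90)&(abs(Q[...,1])<50);print("top pts",k.sum(),cv2.minAreaRect((P[k][:,:2]*1000).astype(np.float32)))
cv2.imwrite("pics/w2.png",im)
E
```

```text
[ 0.54657302 -0.13038107  0.02331439] 0.04584642377427009
1 822 z pct [-59.7 -45.8 -22.8 -22.5 -21.9] y [10.5 22.8 35.9] x [-21.8   5.1  18.5]
-1 997 z pct [-59.4 -25.7 -22.  -21.5 -20.7] y [-35.9 -15.9  -8.3] x [-23.5   2.4  19.9]
top pts 8753 ((543.6168212890625, -108.130859375), (120.17961883544922, 73.80262756347656), 10.770183563232422)
```

View pics/w2.png

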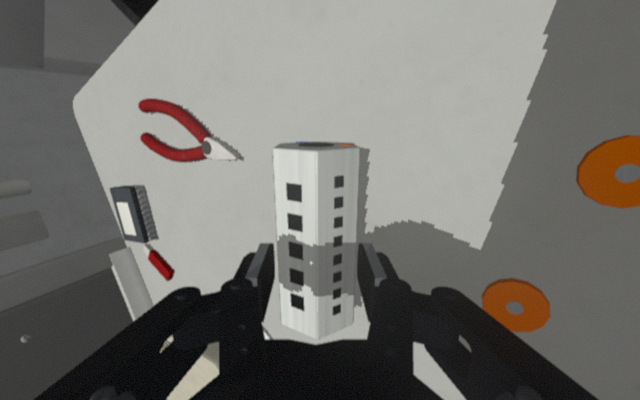

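The wrist view shows the bar centred between the fingers, with the tips near (262,246) and (372,246). I read the tool-frame coordinates around those pixels.

```bash
python3 - <<'E'
from h import *
o=observe();c=calibration("wrist");im,d=get_image("wrist");P=cloud(c,d)
Q=((P-o["position"])@o["tool_rot"]*1000).round(0)
for v in(235,242,247,255,265,280):
    print(v,[(u,Q[v,u].astype(int).tolist(),int(im[v,u].max())) for u in(248,262,268,280,340,362,370,382)])
E
```

```text
235 [(248, [-30, -63, 63], 177), (262, [-26, -48, 55], 176), (268, [-25, -42, 52], 179), (280, [6, -22, -17], 122), (340, [8, 14, -22], 115), (362, [-6, 33, 8], 105), (370, [-4, 38, 5], 107), (382, [-2, 45, 1], 103)]
242 [(248, [-37, -63, 65], 177), (262, [-33, -48, 55], 159), (268, [-32, -42, 53], 158), (280, [1, -22, -17], 122), (340, [3, 14, -23], 44), (362, [-11, 33, 8], 99), (370, [-9, 38, 5], 97), (382, [-7, 45, 1], 103)]
247 [(248, [-43, -64, 65], 176), (262, [11, -28, -45], 80), (268, [11, -25, -45], 53), (280, [-2, -22, -18], 121), (340, [0, 14, -23], 101), (362, [11, 23, -46], 42), (370, [11, 28, -45], 74), (382, [-11, 46, 1], 103)]
255 [(248, [7, -35, -47], 37), (262, [11, -26, -54], 80), (268, [11, -23, -53], 33), (280, [-8, -23, -17], 123), (340, [-6, 15, -21], 41), (362, [10, 23, -51], 38), (370, [11, 26, -54], 73), (382, [7, 34, -46], 37)]
265 [(248, [7, -32, -57], 26), (262, [11, -24, -64], 29), (268, [6, -23, -54], 27), (280, [-15, -23, -17], 120), (340, [-13, 15, -22], 103), (362, [5, 23, -53], 36), (370, [11, 24, -64], 49), (382, [8, 31, -58], 47)]
280 [(248, [13, -27, -78], 34), (262, [7, -23, -70], 20), (268, [-1, -23, -57], 24), (280, [-27, -23, -16], 118), (340, [-23, 15, -22], 71), (362, [-2, 23, -55], 35), (370, [9, 23, -72], 37), (382, [12, 27, -77], 50)]
```

```bash
python3 - <<'E'
from h import *
o=observe();c=calibration("side")
for q in([0,23,-45],[0,-23,-45],[0,23,-5],[0,-23,-5],[0,0,-90]):
    u,v=proj(c,o["position"]+o["tool_rot"]@np.array(q)/1000);print(q,round(u),round(v),"crop",round((u-240)*3),round((v-140)*3))
z=np.load("pics/w.npz")
E
```

```text
[0, 23, -45] 331 196 crop 274 169
[0, -23, -45] 336 184 crop 287 132
[0, 23, -5] 334 205 crop 281 196
[0, -23, -5] 338 193 crop 294 159
[0, 0, -90] 331 180 crop 273 119
```

```bash
python3 - <<'E'
from h import *
o=observe();c=calibration("side");im,d=get_image("side");P=cloud(c,d)
Q=((P-o["position"])@o["tool_rot"]*1000)
for v in range(184,206,2):
    print(v,[(u,Q[v,u].round(0).astype(int).tolist(),int(im[v,u].max())) for u in(326,329,331,333,336)])
E
```

```text
184 [(326, [-3, 29, -104], 33), (329, [5, 28, -105], 31), (331, [11, 28, -106], 29), (333, [16, 27, -105], 25), (336, [0, -23, -45], 22)]
186 [(326, [12, 60, -134], 29), (329, [-77, -129, 100], 175), (331, [11, 32, -102], 20), (333, [-67, -137, 107], 170), (336, [-58, -140, 109], 154)]
188 [(326, [11, 62, -129], 30), (329, [1, 26, -85], 184), (331, [11, 33, -95], 31), (333, [12, 24, -84], 129), (336, [-52, -124, 100], 204)]
190 [(326, [11, 64, -123], 30), (329, [10, 46, -102], 30), (331, [9, 32, -86], 27), (333, [12, 28, -81], 94), (336, [-4, -23, -18], 186)]
192 [(326, [7, 60, -110], 30), (329, [10, 50, -99], 33), (331, [9, 36, -82], 29), (333, [10, 27, -71], 62), (336, [2, -8, -28], 20)]
194 [(326, [1, 52, -91], 33), (329, [11, 53, -94], 33), (331, [14, 48, -89], 24), (333, [10, 29, -64], 105), (336, [5, 2, -32], 207)]
196 [(326, [-25, 6, -22], 114), (329, [10, 55, -88], 30), (331, [7, 37, -66], 27), (333, [9, 30, -57], 108), (336, [5, 5, -27], 203)]
198 [(326, [-22, 16, -25], 55), (329, [-1, 37, -55], 34), (331, [3, 34, -53], 26), (333, [7, 29, -47], 85), (336, [7, 11, -25], 143)]
200 [(326, [-21, 20, -22], 144), (329, [-13, 18, -21], 99), (331, [2, 34, -44], 69), (333, [6, 30, -40], 75), (336, [8, 17, -23], 178)]
202 [(326, [-21, 24, -17], 149), (329, [-13, 22, -16], 150), (331, [-7, 21, -17], 145), (333, [-2, 19, -15], 133), (336, [8, 19, -17], 192)]
204 [(326, [-22, 25, -9], 126), (329, [-13, 23, -9], 131), (331, [-6, 26, -14], 120), (333, [-1, 24, -13], 156), (336, [8, 23, -13], 166)]
```

Both cameras put the real fingertips about 42 mm behind the reported TCP. I trust the images: reopen and go about 41 mm deeper, watching the force.

```bash
python3 -m creep '6.2 0 0.1 0 0 0 0;6.2 0 0.1 0 0 0 0;6.2 0 0.1 0.8 0 0 0;6.2 0 0.1 1.6 0 0 0;6.2 0 0.1 2.4 0 0 0;6.2 0 0.1 2.8 0 0 0;6.2 0 0.1 2.8 0 0 0' 60; python3 go.py 546.5 -128.2 25 10.6 -30 44;  python3 - <<'E'
from h import *
o=observe();c=calibration("side");im,d=get_image("side");P=cloud(c,d);Q=((P-o["position"])@o["tool_rot"]*1000)
m=(im.max(-1)<115)&(Q[...,1]>26)&(Q[...,1]<46)&(abs(Q[...,0])<12)&(abs(Q[...,2]+50)<30);print("side tip z",np.sort(Q[m][:,2])[-8:].round(0),"world low",np.sort(P[m][:,2])[:8].round(3))
c=calibration("wrist");im,d=get_image("wrist");P=cloud(c,d);Q=((P-o["position"])@o["tool_rot"]*1000)
for s in(1,-1):
    m=(Q[...,1]*s>28)&(Q[...,1]*s<46)&(abs(Q[...,0])<13)&(abs(Q[...,2]+50)<40)&(im.max(-1)<85);print("wrist tip",np.sort(Q[m][:,2])[-8:].round(0))
E
```

```text
time: 4.15
position: [0.5476, -0.1448, -0.0027]
tool_rot: [[-0.984, -0.156, 0.091], [-0.18, 0.85, -0.495], [-0.0, -0.503, -0.864]]
ft_force: [0.9, -0.4, -0.7]
grip_width: 0.0622
grip_force: 0.0
shift cm [-0.2   0.05  1.17] turn [-0.2 -0.1 -0.2] | t 4.15 tcp [ 547.6 -144.8   -2.7] goal [ 550.5 -149.8  -13.1] w 0.0622 F [ 0.9 -0.4 -0.7] q [-28.  31.  23. 119.  34.  36.  64.]
side tip z [-49. -49. -49. -47. -44. -44. -42. -41.] world low [0.015 0.016 0.017 0.017 0.018 0.018 0.018 0.02 ]
wrist tip [-39. -39. -23. -23. -23. -23. -23. -22.]
wrist tip [-42. -42. -42. -41. -41. -41. -41. -41.]
```

```bash
python3 -m creep '6.2 -0.1 0 0.6 0 0 0;6.2 -0.1 0 1.1 0 0 0;6.0 -0.1 0 1.1 0 0 0;4.6 -0.1 0 1.2 0 0 0;4.6 -0.1 0 1.2 0 0 0;4.6 -0.1 0 1.2 0 0 0;4.6 -0.1 0 1.2 0 0 0;4.6 -0.1 0 1.2 0 0 0' 60; python3 go.py 546.5 -128.2 25 10.6 -30 44
```

```text
time: 4.92
position: [0.5513, -0.1498, -0.0114]
tool_rot: [[-0.983, -0.156, 0.095], [-0.182, 0.85, -0.494], [-0.003, -0.503, -0.864]]
ft_force: [0.7, -0.4, 2.6]
grip_width: 0.0488
grip_force: 64.9
shift cm [0.08 0.1  0.15] turn [-0.2  0.1 -0.2] | t 4.92 tcp [ 551.3 -149.8  -11.4] goal [ 550.5 -149.8  -13.1] w 0.0488 F [ 0.7 -0.4  2.6] q [-27.  32.  23. 119.  34.  34.  64.]
```

Gripped firmly. I lift 7 cm and check.

```bash
python3 -m creep '4.6 0 -0.3 -0.6 0 0 0;4.6 0 -1 -1.8 0 0 0;4.6 0 -2 -3.5 0 0 0;4.6 0 -3 -5.2 0 0 0;4.6 0 -3.5 -6 0 0 0;4.6 0 -3.5 -6 0 0 0'; python3 -m creep '4.6 0 .52 -.03 -7 0 0;4.6 0 1.03 -.13 -14 0 0;4.6 0 1.52 -.28 -21 0 0;4.6 0 2 -.5 -28 0 0;4.6 0 2.44 -.77 -35 0 0;4.6 0 2.84 -1.09 -42 0 0;4.6 0 3.21 -1.46 -49 0 0;4.6 0 3.52 -1.87 -56 0 0'; python3 go.py 546.5 -128.2 95 10.6 30 42.5
```

```text
time: 5.42
position: [0.5523, -0.1484, 0.0592]
tool_rot: [[-0.983, -0.154, 0.098], [-0.182, 0.852, -0.491], [-0.008, -0.501, -0.865]]
ft_force: [0.9, 0.2, -3.3]
grip_width: 0.0489
grip_force: 64.4
time: 6.08
position: [0.5433, -0.1109, 0.0556]
tool_rot: [[-0.983, -0.164, -0.076], [-0.181, 0.883, 0.434], [-0.004, 0.44, -0.898]]
ft_force: [-0.9, -0.2, -4.9]
grip_width: 0.0488
grip_force: 64.6
shift cm [ 0.01  0.44 -0.08] turn [-3.9  0.3 -0. ] | t 6.08 tcp [ 543.3 -110.9   55.6] goal [ 542.6 -107.3   58.2] w 0.0488 F [-0.9 -0.2 -4.9] q [ 20.  31.   1. 101. -25.  64. 137.]
```

```bash
python3 -m creep '4.6 0 .4 0 -4 0 0;4.6 0 .4 0 -4 0 0;4.6 0 .4 0 -4 0 0'>/dev/null; python3 go.py 546.5 -128.2 30 10.6 30 42.5;python3 wb.py 546 -128
```

```text
shift cm [-0.15 -3.03  5.41] turn [-0.2  0.1 -0.3] | t 6.33 tcp [ 541.3 -108.2   55.2] goal [ 542.6 -107.3   -6.8] w 0.0487 F [ 0.6  1.8 -3.8] q [ 22.  33.   1. 100. -27.  67. 138.]Traceback (most recent call last):
  File "wb.py", line 6, in <module>
    k=1+np.argmax(s[1:,4]);q=P[m&(l==k)]
        ~~~~~~~~~^^^^^^^^^
    return _wrapfunc(a, 'argmax', axis=axis, out=out, **kwds)
    return bound(*args, **kwds)
ValueError: attempt to get argmax of an empty sequence
```

Descend in steps, slowly at the end.

```bash
python3 -m creep '4.6 0 -1 1.8 0 0 0;4.6 0 -2 3.6 0 0 0;4.6 0 -2.7 4.8 0 0 0;4.6 0 -3 5.4 0 0 0;4.6 0 -3 5.4 0 0 0;4.6 0 -3 5.4 0 0 0' >/dev/null; python3 go.py 546.5 -128.2 25 10.6 30 42.5; python3 -m creep '4.6 0 -.1 .15 0 0 0;4.6 0 -.15 .25 0 0 0;4.6 0 -.15 .25 0 0 0' | grep -E "pos|ft"; python3 go.py 546.5 -128.2 25 10.6 30 42.5
```

```text
shift cm [ 0.1  -0.62  0.58] turn [-0.1  0.2  0.1] | t 6.88 tcp [ 543.1 -104.6   -3.7] goal [ 542.6 -107.3  -11.8] w 0.0491 F [-0.1 -0.7 -4.2] q [ 22.  38.  -0. 101. -28.  62. 141.]
position: [0.5438, -0.1062, -0.0061]
ft_force: [0.7, -0.2, -4.8]
shift cm [ 0.14 -0.36  0.45] turn [-0.2  0.3  0. ] | t 7.13 tcp [ 543.8 -106.2   -6.1] goal [ 542.6 -107.3  -11.8] w 0.0483 F [ 0.7 -0.2 -4.8] q [ 22.  38.  -0. 100. -28.  61. 141.]
```

```bash
python3 -m creep '4.6 0 -.1 .18 0 0 0;4.6 0 -.18 .32 0 0 0;4.6 0 -.18 .32 0 0 0;4.6 0 -.18 .32 0 0 0' | grep -E "pos|ft"; python3 -m creep '4.6 0 -.05 .09 0 0 0;4.6 0 -.08 .15 0 0 0;4.6 0 -.08 .15 0 0 0' | grep -E "pos|ft"; python3 go.py 546.5 -128.2 25 10.6 30 42.5
```

```text
position: [0.5429, -0.1058, -0.0106]
ft_force: [-0.4, -0.9, -4.6]
position: [0.5433, -0.1057, -0.0114]
ft_force: [-0.7, -0.0, -0.2]
shift cm [ 0.1  -0.15 -0.04] turn [-0.1  0.2  0. ] | t 7.72 tcp [ 543.3 -105.7  -11.4] goal [ 542.6 -107.3  -11.8] w 0.0486 F [-0.7 -0.  -0.2] q [ 23.  39.  -0. 100. -29.  61. 141.]
```

The wrist force fell to zero, so the bar is on the desk. I release and withdraw along the tool.

```bash
python3 -m creep '5.3 0 0 0 0 0 0;5.7 0 0 0 0 0 0;5.8 0 0 0 0 0 0;5.8 0 0 -1 0 0 0;6 0 0 -3 0 0 0;6.2 0 0 -6 0 0 0;6.2 0 0 -9 0 0 0;6.2 0 0 -9.5 0 0 0'; python3 go.py 546.5 -128.2 25 10.6 -30 -60;python3 wb.py 546 -128; python3 - <<'E'
from h import *
im,d=get_image("scene");c=calibration("scene");P=cloud(c,d);np.savez("pics/sc1.npz",im=im,d=d)
m=np.zeros((400,640),bool);m[180:260,320:400]=1
q=P[m&(abs(P[...,2]-.05)<.002)][:,:2]*1000;print("scene",len(q),cv2.minAreaRect(q.astype(np.float32)))
cv2.imwrite("pics/sc1.png",np.hstack([cv2.resize(im[160:280,300:420],None,fx=3,fy=3),cv2.resize(get_image("side")[0][150:270,270:390],None,fx=3,fy=3)]))
E
```

```text
time: 8.38
position: [0.5554, -0.158, 0.0755]
tool_rot: [[-0.984, -0.16, -0.078], [-0.178, 0.856, 0.485], [-0.011, 0.491, -0.871]]
ft_force: [0.9, -1.0, 1.2]
grip_width: 0.0621
grip_force: 0.0
shift cm [0.36 5.38 2.85] turn [59.4  0.7 -0.4] | t 8.38 tcp [ 555.4 -158.    75.5] goal [541.  -98.7  77. ] w 0.0621 F [ 0.9 -1.   1.2] q [ 25.  34.   2.  95. -26.  71. 140.]
4421 z 0.049266071014577806 ((547.6178588867188, -127.94645690917969), (119.8382568359375, 32.10961151123047), 10.638985633850098)
desk -0.0006818264328148499
scene 473 ((545.8314819335938, -125.2030029296875), (120.98159790039062, 33.63269805908203), 10.374034881591797)
```

View pics/sc1.png

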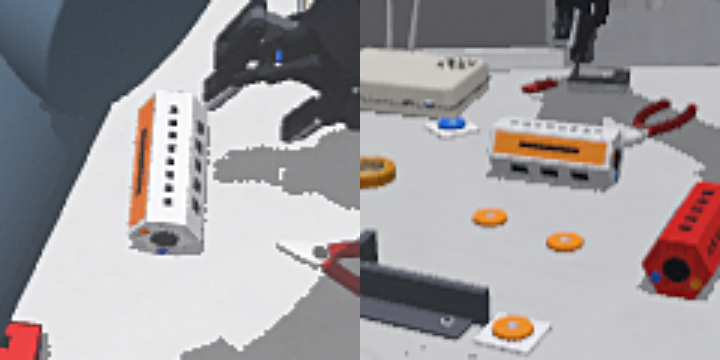

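Orange is now on the upper left flank (left half, 145,165), flat on the desk. Swing over to the left-lean grasp.

```bash
python3 -m creep '6.2 0 .5 -.5 7 0 0;6.2 .1 1.2 -.5 14 0 0;6.2 .1 1.9 -.2 21 0 0;6.2 .2 2.6 .1 28 0 0;6.2 .2 3.3 .6 35 0 0;6.2 .3 4 1.2 42 0 0;6.2 .3 4.7 2 49 0 0;6.2 .3 5.3 2.6 56 0 0' >/dev/null; python3 go.py 546.8 -127.3 25 10.6 -30 -10
```

```text
shift cm [-0.46 -1.09  4.8 ] turn [ 6.5 -0.  -0. ] | t 9.2 tcp [536.  -94.6  73.3] goal [ 545.9 -122.4   33.7] w 0.0621 F [-0.2  0.2  0. ] q [-22.  19.  14. 118.  27.  46.  73.]
```

```bash
python3 -m creep '6.2 0 0 0 4 0 0;6.2 0 0 0 4 0 0;6.2 0 0 0 4 0 0' >/dev/null; python3 go.py 546.8 -127.3 25 10.6 -30 -10
```

```text
shift cm [-0.52 -0.87  4.76] turn [ 2.8 -0.2  0.3] | t 9.45 tcp [535.5 -94.3  72. ] goal [ 545.9 -122.4   33.7] w 0.0618 F [ 0.3 -0.9 -0.6] q [-25.  20.  15. 118.  31.  47.  67.]
```

```bash
python3 -m creep '6.2 -.5 -.85 0 2.8 0 0;6.2 -.5 -.85 2 2.8 0 0;6.2 -.5 -.85 4.5 2.8 0 0;6.2 -.5 -.85 4.5 2.8 0 0;6.2 -.5 -.85 4.5 2.8 0 0' >/dev/null; python3 go.py 546.8 -127.3 25 10.6 -30 43;python3 wb.py 546 -128
```

```text
shift cm [-0.2   0.6   5.39] turn [-0.2 -0.5 -0.4] | t 9.87 tcp [ 545.2 -127.2   37.4] goal [ 550.8 -148.4  -12.2] w 0.0619 F [-0.2  0.8  0.1] q [-25.  25.  17. 118.  35.  43.  63.]
6908 z 0.04946019283318598 ((547.668701171875, -126.0450668334961), (120.37548065185547, 32.53081130981445), 10.647446632385254)
desk -0.0004074004657189795
```

```bash
python3 -m creep '6.2 -.1 .65 0 0 0 -.4;6.2 -.1 .65 1 0 0 -.4;6.2 -.1 .65 2 0 0 -.4;6.2 -.1 .65 2 0 0 -.4' >/dev/null; python3 go.py 547 -126.7 25 10.6 -30 43
```

```text
shift cm [ 0.05 -0.26  3.43] turn [-0.1 -0.2  0.3] | t 10.25 tcp [ 548.  -128.6   16.2] goal [ 551.  -147.8  -12.2] w 0.062 F [ 0.4 -0.6 -0.5] q [-24.  28.  17. 118.  36.  40.  62.]
```

```bash
python3 -m creep '6.2 0 -.2 0 0 0 0;6.2 0 -.2 0 0 0 0;6.2 0 -.2 .8 0 0 0;6.2 0 -.2 1.6 0 0 0;6.2 0 -.2 1.6 0 0 0' >/dev/null; python3 go.py 547 -126.7 25 10.6 -30 43; python3 -m creep '6.2 0 0 0 0 0 0'|grep ft;python3 go.py 547 -126.7 25 10.6 -30 43
```

```text
shift cm [ 0.04 -0.04  1.82] turn [-0.1 -0.3  0.2] | t 10.67 tcp [ 549.7 -138.4    3.3] goal [ 551.  -147.8  -12.2] w 0.0619 F [-0.1 -0.1 -0. ] q [-24.  30.  17. 118.  37.  38.  62.]
ft_force: [0.4, -0.1, 0.4]
shift cm [ 0.09 -0.06  1.89] turn [-0.1 -0.2  0.2] | t 10.75 tcp [ 550.1 -137.8    3.8] goal [ 551.  -147.8  -12.2] w 0.0616 F [ 0.4 -0.1  0.4] q [-24.  29.  17. 118.  37.  39.  62.]
```

```bash
python3 -m creep '6.2 .05 0 .9 0 0 0;6.2 .05 0 1.7 0 0 0;6.0 .05 0 1.8 0 0 0;4.6 .05 0 1.8 0 0 0;4.6 .05 0 1.8 0 0 0;4.6 .05 0 1.8 0 0 0;4.6 .05 0 1.8 0 0 0;4.6 .05 0 1.8 0 0 0' 60; python3 go.py 547 -126.7 25 10.6 -30 43; python3 -m creep '4.6 0 -0.3 -0.6 0 0 0;4.6 0 -1 -1.8 0 0 0;4.6 0 -2 -3.5 0 0 0;4.6 0 -3 -5.2 0 0 0;4.6 0 -4 -7 0 0 0;4.6 0 -4 -7 0 0 0;4.6 0 -4 -7 0 0 0'; python3 go.py 515 110 105 5.5 30 42.5
```

```text
time: 11.42
position: [0.5517, -0.1466, -0.0111]
tool_rot: [[-0.982, -0.163, 0.09], [-0.186, 0.849, -0.494], [0.004, -0.502, -0.865]]
ft_force: [0.1, -1.5, -0.9]
grip_width: 0.0484
grip_force: 67.0
shift cm [ 0.1  -0.04  0.16] turn [-0.1 -0.1  0.2] | t 11.42 tcp [ 551.7 -146.6  -11.1] goal [ 551.  -147.8  -12.2] w 0.0484 F [ 0.1 -1.5 -0.9] q [-23.  31.  18. 118.  37.  36.  62.]
time: 12.0
position: [0.5532, -0.1442, 0.07]
tool_rot: [[-0.982, -0.162, 0.094], [-0.187, 0.851, -0.491], [0.0, -0.5, -0.866]]
ft_force: [0.0, 0.3, -4.8]
grip_width: 0.0488
grip_force: 66.8
shift cm [ -1.2   24.17 -13.74] turn [-59.9  -0.    5.5] | t 12.0 tcp [ 553.2 -144.2   70. ] goal [513.  131.2  68.2] w 0.0488 F [ 0.   0.3 -4.8] q [-22.  22.  17. 117.  35.  45.  68.]
```

```bash
python3 -m creep '4.6 0 .52 -.03 -7 0 0;4.6 0 1.03 -.13 -14 0 0;4.6 0 1.52 -.28 -21 0 0;4.6 0 2 -.5 -28 0 0;4.6 0 2.44 -.77 -35 0 0;4.6 0 2.84 -1.09 -42 0 0;4.6 0 3.21 -1.46 -49 0 0;4.6 0 3.52 -1.87 -56 0 0' >/dev/null; python3 -m creep '4.6 0 .2 0 -4 0 0;4.6 0 .2 0 -4 0 0;4.6 0 .2 0 -4 0 0'; python3 go.py 513 108 100 5.5 30 42
```

```text
time: 12.92
position: [0.5425, -0.1062, 0.0658]
tool_rot: [[-0.983, -0.155, -0.099], [-0.184, 0.853, 0.488], [0.009, 0.498, -0.867]]
ft_force: [0.6, 0.2, -3.9]
grip_width: 0.0484
grip_force: 66.7
shift cm [-1.22 20.44 11.98] turn [-0.2 -3.   4.2] | t 12.92 tcp [ 542.5 -106.2   65.8] goal [511.  128.9  63.6] w 0.0484 F [ 0.6  0.2 -3.9] q [ 23.  33.  -1.  99. -26.  68. 137.]
```

```bash
python3 -m creep '4.6 0 2 1.2 0 0 .5;4.6 -.5 5 3 0 -1 1;4.6 -1 8 4.8 0 -2 2;4.6 -1.2 11 6.5 0 -3 3;4.6 -1.2 14 8.2 0 -3 4;4.6 -1.2 17 10 0 -3 4;4.6 -1.2 20 11.7 0 -3 4.2;4.6 -1.2 20.4 12 0 -3 4.2' >/dev/null; python3 -m creep '4.6 0 0 0 0 0 0;4.6 0 0 0 0 0 0' | grep ft; python3 go.py 513 108 100 5.5 30 42; cat > bar.py <<'E'
# bar pose (orange top) from wrist and scene: args z-axis height guess mm
from h import *;import sys
zt=float(sys.argv[1])/1000
for n in("wrist","scene"):
    c=calibration(n);im,d=get_image(n);P=cloud(c,d);np.savez(f"pics/{n}_b.npz",im=im,d=d)
    h=cv2.cvtColor(im,cv2.COLOR_BGR2HSV);m=(h[...,0]>6)&(h[...,0]<20)&(h[...,1]>130)&(d>0)&(P[...,2]>.03)
    if m.sum()<50: print(n,"few");continue
    q=P[m];z=np.median(q[:,2]);r=cv2.minAreaRect((q[:,:2]*1000).astype(np.float32))
    A=np.c_[q[:,:2]-q[:,:2].mean(0),np.ones(len(q))];k=np.linalg.lstsq(A,q[:,2],rcond=None)[0]
    print(n,m.sum(),"top z",round(z*1000,1),"tilt deg",np.degrees(k[:2]).round(1),[np.round(v,1) for v in r])
E
python3 bar.py 100
```

```text
ft_force: [-0.8, -0.4, -3.5]
shift cm [-0.02 -0.48  0.06] turn [-0.2  0.   0.6] | t 13.75 tcp [510.4 132.7  66.6] goal [511.  128.9  63.6] w 0.0487 F [-0.8 -0.4 -3.5] q [  9.  23. -10. 115. -34.  51. 120.]
wrist 5818 top z 127.4 tilt deg [  1.8 -10. ] [array([489.4,  86.3]), array([113.2,  83.4]), np.float64(69.3)]
scene 216 top z 128.3 tilt deg [-3.4 -7.3] [array([665.7, -44.1]), array([1090.2,  392.7]), np.float64(12.4)]
```

```bash
sed -i 's/&(P\[...,2\]>.03)/\&(abs(P[...,2]-zt-.025)<.012)\&(abs(P[...,0]-.52)<.1)\&(abs(P[...,1]-.115)<.06)/' bar.py; python3 bar.py 102
```

```text
wrist 5771 top z 127.3 tilt deg [ 0.4 -0.2] [array([501. , 107.6]), array([94.6, 23.4]), np.float64(5.8)]
scene 181 top z 128.3 tilt deg [ 1.2 -0.1] [array([488.7, 107.3]), array([71.8, 21.9]), np.float64(4.9)]
```

Orange is up and level, with yaw about 5.7°. Lower beside the fence, short of the stop.

```bash
python3 -m creep '4.6 0 -1 1.7 0 0 0;4.6 0 -2 3.4 0 0 0;4.6 0 -3 5.1 0 0 0;4.6 0 -3.4 5.9 0 0 0;4.6 0 -3.4 5.9 0 0 0;4.6 0 -3.4 5.9 0 0 0' | grep ft; python3 go.py 513 109 27 5.5 30 42;python3 bar.py 32
```

```text
ft_force: [0.2, -0.3, -4.2]
shift cm [ 0.15 -0.34  0.69] turn [-0.1  0.2  0.2] | t 14.45 tcp [512.5 129.6  -1.7] goal [511.  129.9  -9.4] w 0.0486 F [ 0.2 -0.3 -4.2] q [ 10.  30. -10. 116. -37.  44. 125.]
wrist 5783 top z 59.1 tilt deg [0.3 0.1] [array([501.4, 103. ]), array([93.8, 34.7]), np.float64(2.9)]
scene few
```

```bash
python3 -m creep '4.6 0 -.2 .35 0 0 0;4.6 0 -.3 .5 0 0 0;4.6 0 -.3 .5 0 0 0;4.6 0 -.3 .5 0 0 0' | grep -E 'pos|ft'; python3 -m creep '4.6 0 -.1 .17 0 0 0;4.6 0 -.1 .17 0 0 0;4.6 0 -.1 .17 0 0 0' | grep -E 'pos|ft';python3 -m creep '4.6 0 -.05 .09 0 0 0;4.6 0 -.1 .17 0 0 0;4.6 0 -.1 .17 0 0 0' | grep -E 'pos|ft'; python3 go.py 513 109 25 5.5 30 42
```

```text
position: [0.5126, 0.13, -0.0072]
ft_force: [0.4, 0.1, -3.8]
position: [0.5124, 0.13, -0.0094]
ft_force: [0.9, -0.0, -4.5]
position: [0.5127, 0.13, -0.011]
ft_force: [0.3, 0.3, -2.1]
shift cm [ 0.17 -0.02  0.03] turn [-0.1  0.2  0.2] | t 15.38 tcp [512.7 130.  -11. ] goal [511.  129.9 -11.4] w 0.0489 F [ 0.3  0.3 -2.1] q [ 10.  31. -11. 116. -37.  43. 126.]
```

```bash
python3 -m creep '4.6 0 .35 .2 0 0 0;4.6 0 .7 .4 0 0 0;4.6 0 .95 .55 0 0 0;4.6 0 .95 .55 0 0 0' | grep -E 'pos|ft'; python3 -m creep '4.6 0 .1 .05 0 0 0;4.6 0 .17 .1 0 0 0;4.6 0 .17 .1 0 0 0' | grep -E 'pos|ft'; python3 go.py 527 124.3 25 5.5 30 42
```

```text
position: [0.5116, 0.1422, -0.0109]
ft_force: [0.4, -1.2, -1.0]
position: [0.5117, 0.1425, -0.0112]
ft_force: [-0.4, -3.1, 0.6]
shift cm [-1.35  0.11  0.09] turn [-0.1  0.2  0.3] | t 15.97 tcp [511.7 142.5 -11.2] goal [525.  145.2 -11.4] w 0.049 F [-0.4 -3.1  0.6] q [  9.  31. -11. 116. -37.  42. 125.]
```

```bash
python3 -m creep '4.6 0 .1 .05 0 0 0;4.6 0 .17 .1 0 0 0;4.6 0 .17 .1 0 0 0;4.6 0 .17 .1 0 0 0' | grep -E 'pos|ft';python3 -m creep '4.6 -.3 0 0 0 0 0;4.6 -.6 0 0 0 0 0;4.6 -.9 0 0 0 0 0;4.6 -1 0 0 0 0 0;4.6 -1 0 0 0 0 0' | grep -E 'pos|ft'; python3 go.py 527 124.3 25 5.5 30 42
```

```text
position: [0.5118, 0.1426, -0.0113]
ft_force: [-1.0, -5.6, 3.8]
position: [0.5111, 0.1429, -0.0112]
ft_force: [-19.0, -14.7, 23.0]
shift cm [-1.4   0.07  0.04] turn [ 0.1 -0.8  0.1] | t 16.72 tcp [511.1 142.9 -11.2] goal [525.  145.2 -11.4] w 0.0486 F [-19.  -14.7  23. ] q [  8.  32. -11. 115. -37.  44. 124.]
```

The tool is pushing back about 19 N along the bar without moving, so something is already blocked. Look before going on.

```bash
python3 bar.py 25; python3 - <<'E'
from h import *
im=np.load("pics/wrist_b.npz")["im"];s=get_image("side")[0]
sc=np.load("pics/scene_b.npz")["im"]
cv2.imwrite("pics/j.png",np.hstack([cv2.resize(im[0:400,140:540],(400,400)),cv2.resize(s[150:290,220:360],(400,400))]))
E
```

```text
wrist 5780 top z 49.7 tilt deg [-0.   0.2] [array([497.4, 114.3]), array([81.9, 79.5]), np.float64(62.4)]
scene few
```

View pics/j.png

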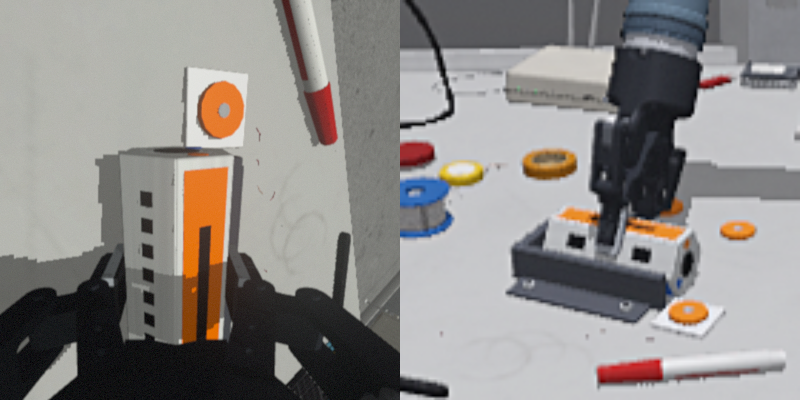

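The bar is orange up and along the fence. I measure how far its near end lies from home, and where the fence really ends.

```bash
python3 - <<'E'
from h import *
th=np.radians(5.5);e=np.array([np.cos(th),np.sin(th)]);n=np.array([-e[1],e[0]]);o=np.array([527,124.3])
def loc(P): q=P[...,:2]*1000-o; return q@e,q@n
z=np.load("pics/wrist_b.npz");d=z["d"];im=z["im"];c=calibration("wrist");P=cloud(c,d);s,t=loc(P)
m=(d>0)&(abs(P[...,2]-.0495)<.0025)&(abs(t)<35)&(s<10)&(s>-90)
print("bar near end s",np.percentile(s[m],[0.2,1,3]).round(1),"t",np.percentile(t[m&(s<-20)],[1,99]).round(1))
for n_,f in(("scene0","scene"),("side","side")):
    if f=="side": im,d=get_image("side")
    else: z=np.load("pics/scene0.npz");im,d=z["im"],z["d"]
    P=cloud(calibration(f),d);s,t=loc(P)
    m=(d>0)&(abs(P[...,2]-.0295)<.0025)&(im.max(-1)<110)&(abs(s)<90)&(t>-30)&(t<48)
    a=m&(t>25);b=m&(t<15)
    print(f,"fence s",np.percentile(s[a],[1,99]).round(1),"t",np.percentile(t[a&(s<40)],[2,98]).round(1),"stop s",np.percentile(s[b],[2,98]).round(1) if b.sum() else 0,b.sum())
    w=(d>0)&(abs(P[...,2]-.004)<.002)&(im.min(-1)>185)&(s<-60)&(s>-135)&(t>5)&(t<65)
    if w.sum(): print("pad s",np.percentile(s[w],[2,98]).round(1),"t",np.percentile(t[w],[2,98]).round(1))
    if f=="side":
        m=(d>0)&(abs(P[...,2]-.049)<.003)&(abs(s)<90)&(abs(t)<30)&(im.max(-1)>120);print("bar s",np.percentile(s[m],[1,99]).round(1))
E
```

```text
bar near end s [-73.  -72.6 -71.4] t [-17.6  17.3]
scene fence s [-69.5  68.3] t [28.5 38.5] stop s [58.1 69.5] 47
pad s [-127.2  -72.2] t [19.6 62.5]
side fence s [-67.2  67.8] t [30.6 39.6] stop s [-73.3  65.9] 22
pad s [-113.8  -71.3] t [19.5 62.7]
bar s [-72.5  45.7]
```

The bar touches the fence but is 13 mm short of the stop. The 23 N downward push and the fence push are holding it by friction. Ease both off, then slide on.

```bash
python3 -m creep '4.6 .5 0 -.1 0 0 0;4.6 .8 0.03 -.3 0 0 0;4.6 .8 0.03 -.45 0 0 0;4.6 .8 .03 -.45 0 0 0' | grep -E 'pos|ft'; python3 go.py 527 124.3 25 5.5 30 42; python3 -m creep '4.6 -.3 0 0 0 0 0;4.6 -.6 0 0 0 0 0;4.6 -.8 0 0 0 0 0;4.6 -.8 0 0 0 0 0' | grep -E 'pos|ft'; python3 go.py 527 124.3 25 5.5 30 42
```

```text
position: [0.5127, 0.1428, -0.0078]
ft_force: [-1.5, -2.6, -3.9]
shift cm [-1.25 -0.08  0.37] turn [-0.1  0.2  0.2] | t 17.25 tcp [512.7 142.8  -7.8] goal [525.  145.2 -11.4] w 0.049 F [-1.5 -2.6 -3.9] q [  9.  31. -11. 116. -37.  43. 124.]
position: [0.5223, 0.1437, -0.0076]
ft_force: [0.4, -1.5, -5.5]
shift cm [-0.28 -0.08  0.39] turn [-0.1  0.3  0.3] | t 17.58 tcp [522.3 143.7  -7.6] goal [525.  145.2 -11.4] w 0.0488 F [ 0.4 -1.5 -5.5] q [  8.  31. -11. 114. -37.  43. 124.]
```

```bash
python3 -m creep '4.6 -.2 0 0 0 0 0;4.6 -.4 0 0 0 0 0;4.6 -.5 0 0 0 0 0;4.6 -.5 0 0 0 0 0' | grep -E 'pos|ft'; python3 -m creep '4.6 0 .05 .15 0 0 0;4.6 0 -.02 .37 0 0 0;4.6 0 -.02 .37 0 0 0;4.6 0 -.02 .37 0 0 0' | grep -E 'pos|ft'; python3 go.py 527 124.3 25 5.5 30 42
```

```text
position: [0.5259, 0.144, -0.0075]
ft_force: [-2.6, -3.9, -4.7]
position: [0.5259, 0.1441, -0.0101]
ft_force: [-4.0, -8.5, 2.0]
shift cm [0.08 0.04 0.17] turn [-0.2  0.2  0.2] | t 18.25 tcp [525.9 144.1 -10.1] goal [525.  145.2 -11.4] w 0.0489 F [-4.  -8.5  2. ] q [  8.  32. -11. 114. -37.  43. 124.]
```

```bash
python3 -m creep '4.6 .1 -.1 -.05 0 0 0;4.6 .1 -.2 .06 0 0 0;4.6 .1 -.2 .06 0 0 0;4.6 .1 -.2 .06 0 0 0' | grep -E 'pos|ft'; python3 bar.py 25; python3 go.py 527 124.3 25 5.5 30 42
```

```text
position: [0.526, 0.1441, -0.011]
ft_force: [-3.0, -5.9, 2.6]
wrist 5780 top z 49.8 tilt deg [0.3 0.1] [array([512.8, 118.9]), array([78.8, 77.9]), np.float64(59.0)]
scene few
shift cm [0.09 0.08 0.09] turn [-0.1  0.3  0.2] | t 18.68 tcp [526.  144.1 -11. ] goal [525.  145.2 -11.4] w 0.0487 F [-2.6 -4.9  2.4] q [  8.  32. -11. 114. -37.  43. 124.]
```

Resting on the desk and touching both fence and stop. Release and withdraw.

```bash
python3 -m creep '5.2 0 0 0 0 0 0;5.6 0 0 0 0 0 0;5.8 0 0 0 0 0 0;5.8 0 0 -.6 0 0 0;5.8 0 0 -2 0 0 0;6 0 0 -5 0 0 0;6.2 0 0 -9 0 0 0;6.2 0 0 -12 0 0 0'; python3 -m creep '6.2 0 0 -1.5 0 0 0;6.2 0 0 -1.5 0 0 0;6.2 0 0 -1.5 0 0 0'|grep ft; python3 - <<'E'
from h import *
th=np.radians(5.5);e=np.array([np.cos(th),np.sin(th)]);n=np.array([-e[1],e[0]]);o=np.array([527,124.3])
ims=[]
for f in("wrist","scene","side"):
    c=calibration(f);im,d=get_image(f);P=cloud(c,d);q=P[...,:2]*1000-o;s,t=q@e,q@n
    m=(d>0)&(abs(P[...,2]-.0495)<.003)&(abs(t)<40)&(abs(s)<90)
    k=P[m]; print(f,m.sum(),"s",np.percentile(s[m],[.5,99.5]).round(1),"t",np.percentile(t[m],[1,99]).round(1),"z",np.median(k[:,2]).round(4),cv2.minAreaRect((k[:,:2]*1000).astype(np.float32)))
    ims.append(im)
cv2.imwrite("pics/end.png",np.hstack([cv2.resize(ims[1][150:270,180:300],(400,400)),cv2.resize(ims[2][150:290,220:360],(400,400))]))
E
```

```text
time: 19.35
position: [0.5315, 0.0846, 0.0946]
tool_rot: [[-0.995, -0.089, -0.043], [-0.098, 0.862, 0.497], [-0.007, 0.499, -0.867]]
ft_force: [0.9, -0.8, 0.4]
grip_width: 0.0621
grip_force: 0.0
ft_force: [-1.3, -0.1, -0.6]
wrist 3665 s [-58.9  59.2] t [-17.9  12.7] z 0.0494 ((527.6851196289062, 121.91695404052734), (119.8237533569336, 32.564273834228516), 5.372857570648193)
scene 398 s [-60.8  58.6] t [-17.7  11.5] z 0.05 ((526.5410766601562, 121.38099670410156), (121.5259017944336, 32.61708450317383), 5.9538044929504395)
side 352 s [-58.6  61.5] t [-14.8  16.6] z 0.05 ((528.8779907226562, 124.83552551269531), (121.17701721191406, 33.95949935913086), 5.3133344650268555)
```

View pics/end.png

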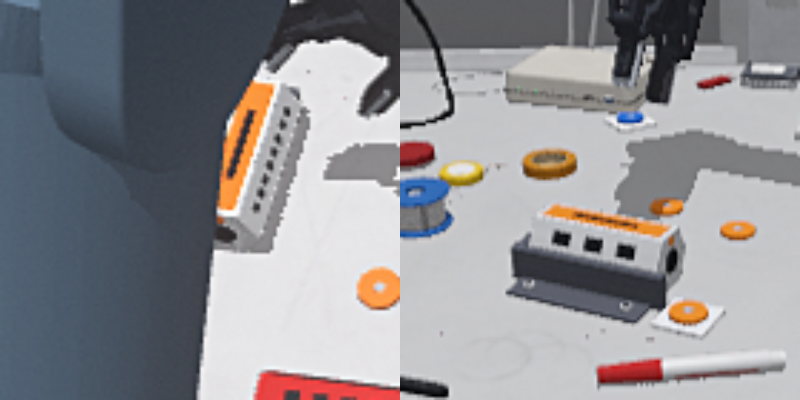

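The final views show the bar orange side up, against the fence and the end stop. All cameras put it within about 3 mm of home with yaw within 0.5°. The gripper is clear, so I hand in.

```bash
python3 -c "
from rig import hand_in;print(hand_in())"
```

```text
the job is handed in; nothing more can be done
None
```

I rolled the bar twice to bring its orange face up (matching the tag on the pad), set it against the fence and end stop within about 3 mm of home by camera, released it, and handed in; no verdict came back, and the fingertips measured about 42 mm short of the reported TCP, so I gripped by the camera readings.

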